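# Power up the measuring machine in order

### The job

Power up the measuring machine from its console: lightly press the blue button (air) fully down until it stays down, then the yellow one (controller), then the green one (drives). Push gently with the fingertips, gripping nothing; leave the red stop mushroom, the joystick and the loose parts standing around the console alone, and finish clear of everything.

Things in the scene. Friction and masses are not known exactly. Their poses are not given: they have to be found in the camera images.
- console: Fixed grey operator console with a black top plate, 170 (its x) x 300 (its y) x 35 mm high, flat on the table. Origin: centre of its underside. It carries three round push switches (blue, yellow, green) in a row along its y axis 35 mm to the robot's side of its middle (its x = -35 mm), 80 mm apart (y = -95, -15 and +65 mm), in any order; a joystick at its x = 42, y = -50 mm; and a red stop mushroom at x = 42, y = 112 mm.
- blue_top (a point): Centre of the top face of the blue button (air); it sinks with the button. The button is a flat round cap 34 mm across; its top stands about 60 mm above the table when up (25 mm above the console's top plate) and 50 mm when fully down. The cap itself is sprung on its stem, 2.5 N per mm, up to 6 mm, so under the finger it is a few mm lower and rises again when let go.
- blue_button (a joint): How far the blue button is pushed down, in m: at most 1.5 mm (0.0015) at the start (up), 0.010 at its bottom stop. The cap's own springing is not counted. It moves straight down against a steady 4 N, stays wherever it is left, and is latched beyond 0.006. It cannot be pulled up past 0.
- blue_switch: The blue switch as a whole: a round aluminium collar 48 mm across and 6 mm high on the console's top (origin: centre of the collar's underside, 35 mm above the table), with the blue button in it. The collar does not move.
- yellow_top (a point): Centre of the top face of the yellow button (controller); it sinks with the button. The button is a flat round cap 34 mm across; its top stands about 60 mm above the table when up (25 mm above the console's top plate) and 50 mm when fully down. The cap itself is sprung on its stem, 2.5 N per mm, up to 6 mm, so under the finger it is a few mm lower and rises again when let go.
- yellow_button (a joint): How far the yellow button is pushed down, in m: at most 1.5 mm (0.0015) at the start (up), 0.010 at its bottom stop. The cap's own springing is not counted. It moves straight down against a steady 4 N, stays wherever it is left, and is latched beyond 0.006. It cannot be pulled up past 0.
- yellow_switch: The yellow switch as a whole: a round aluminium collar 48 mm across and 6 mm high on the console's top (origin: centre of the collar's underside, 35 mm above the table), with the yellow button in it. The collar does not move.
- green_top (a point): Centre of the top face of the green button (drives); it sinks with the button. The button is a flat round cap 34 mm across; its top stands about 60 mm above the table when up (25 mm above the console's top plate) and 50 mm when fully down. The cap itself is sprung on its stem, 2.5 N per mm, up to 6 mm, so under the finger it is a few mm lower and rises again when let go.
- green_button (a joint): How far the green button is pushed down, in m: at most 1.5 mm (0.0015) at the start (up), 0.010 at its bottom stop. The cap's own springing is not counted. It moves straight down against a steady 4 N, stays wherever it is left, and is latched beyond 0.006. It cannot be pulled up past 0.
- green_switch: The green switch as a whole: a round aluminium collar 48 mm across and 6 mm high on the console's top (origin: centre of the collar's underside, 35 mm above the table), with the green button in it. The collar does not move.
- stop_top (a point): Centre of the top of the red stop mushroom, 38 mm across, about 63 mm above the table. Not to be pressed.
- stop (a joint): How far the red stop mushroom is pushed down, in m: 0 is up, 0.006 is fully down; sprung, it yields from 2 N.
- joystick_top (a point): Top of the white joystick, 82 mm above the table; its knob is 24 mm across. Not to be moved.
- joystick (a joint): Lean of the joystick about the console's y axis, in rad; 0 is upright, sprung to the middle.
- plug: Loose stepped steel test plug, standing upright: foot 50 mm across and 22 mm high, stem 28 mm across, 60 mm high in all; beyond the console. Origin: centre of its underside, z up.
- ring_gauge: Loose brass ring gauge lying flat, 60 mm across, 32 mm hole, 22 mm high; on the console's -y side. Origin: centre of its underside, z up.
- wash_bottle: Loose white wash bottle with a thin bent spout, standing; 58 mm across, 148 mm high with the spout; on the console's +y side. Origin: centre of its underside, z up.
There are look-alikes about, which are no part of the job. Of the things that look like the wash_bottle, the smallest one is meant.

How it is judged:
By the outcome, as a careful person would: the job done as asked, in the order asked, and still so for the second after the job is handed in, with the robot touching nothing.
It also fails if it takes over 48 s, if anything falls off the work surface, if the arm or the gripper's body presses on something with over 40 N, if the wrist force passes 120 N, or if a joint passes its speed limit or range.

### The arm

A 6-joint arm with a two-finger parallel gripper is mounted at the origin on the work surface. World frame = base frame: x ahead of the robot, y to its left, z up, the work surface at z = 0. Lengths are in mm, angles in rad, forces in N, time in s.
With the tool pointing down it reaches from about 300 to 775 mm from the base axis. Payload 14.6 kg.
Tool frame: the origin (TCP) lies at the very end of the fingers, on their centre line; the grasp point (between the pads) lies 19 mm behind it; z points along the fingers, y is the direction in which the jaws open and shut (so a half turn about z gives the same grasp; the last joint's range is limited). The gripper opens to 94 mm and grips with 3 to 60 N. Pads are 16 mm wide; open, the fingers measure 119 mm over their backs; the gripper's body (75 mm by 177 mm) begins 78 mm behind the grasp point.
Start: joints at [1.262, 0.3, 1.521, -0, 1.321, -0.067], TCP at [131.696, 533.99, 205.446] pointing down, gripper open.
Joint ranges: [-3.03, 3.03], [-0.79, 2.21], [0.23, 2.52], [-1.04, 4.18], [0, 3.07], [-2.55, 2.55]. Speed limits (rad/s): [2.22, 2.22, 2.57, 3.14, 3.14, 3.14].

### API

Orientations are given as [roll, pitch, yaw] about the fixed x, y, z axes, in that order (R = Rz(yaw) Ry(pitch) Rx(roll)).
In Python, from cell import manip gives the robot as it stands.
- The arm moves only by the shell command python3 -m inch 'ROWS' [FORCE]. ROWS is a JSON object of lists of equal length, an entry for each row: "grip": the opening, from -1 (shut) to 1 (fully open), so that 0 is half open; "travel": the shift along the world's x, y, z in cm, a list of three; "turn": the turn, a rotation vector about the world's x, y, z in degrees, a list of three. A call has 1 to 10 rows; each row is the pose to reach, as a shift and turn from the pose measured when the call began; what a row does not reach only later rows make up. A row lasts 1/8 s, in which the tool goes at most 62.5 mm and 10.7 degrees, less where a joint would pass 70% of its speed; a pose out of reach is approached as far as the arm can. A call with a gripper value outside its range is refused whole. The fingers move at their own pace and stop on an object; FORCE is the grip in N (left out, the last holds). Time passes only in rows, so rows that repeat a pose let the fingers close. It gives the time, the measured TCP pose, the force and the opening at its end, in the units of the state.
- manip.read_state(): the state, without advancing time (a new reading comes with each control period).
- manip.camera(name): name is "side" or "top"; returns (picture, depth): 480x640x3 uint8, red, green, blue; 480x640 float32, mm along the optical axis (not along the pixel's ray), 0 where there is no reading.
- manip.calibration(name): a dict with "fx", "fy", "cx", "cy" (pixels), "world_from_camera" (4x4, takes a point from camera to world coordinates). Camera axes: x right, y up, looking along -z (the intrinsics and any distortion apply to the point x, -y, -z); pixel columns grow to the right and rows downward; lengths in mm; the calibration is good to about 2 mm. A picture is of the moment at which its call begins. calibration takes no time and is no camera call.
- manip.sign_off(): hands the job in, once; it reports no verdict.
Trained networks look in the newest picture that a camera, given by its name, has taken for a name from the list of things; names that differ only in an ending like _2 or _b are one class to them, and where a whole thing is asked for, a point or a joint stands for the part that bears it (a point fixed in the world has none). Each returns a list of dicts, best first, with "p" (0 to 1); they miss things now and then, are a little off and sometimes report something else, mostly with a low value. They report only what shows in the picture. A call takes as long as a camera call. They do not tell look-alikes from the thing itself.
- manip.look_for(camera, label): "bbox" ([left, top, right, bottom] in pixels, round what is visible of it).
The state is a dict: "clock": time; "joints": joint angles; "qd": joint speeds; "effort": joint torques, N m; "eef_pos": TCP position; "eef_rot": TCP orientation; "wrist_force": force on the tool from outside, world axes, zero at the start; "moment": the same for the moment, N m; "finger_gap": finger opening in mm.
Only numpy, scipy, OpenCV 4.12 (cv2) and the standard library are available. Lean on these libraries where they do the work, as an engineer would, in place of code of your own. Each camera call takes 0.05 s, during which the arm holds its last target.

## Working session

There is one attempt and no reset: what is moved stays moved. The work goes in short steps, Python scripts to look and compute and a shell command to move; the robot and the scene stay as the last step left them, time stands still between calls to the robot, and variables do not carry over. Pictures are saved under pics/ and viewed, and the job is handed in when it is done.

```bash
ls; mkdir -p pics; python3 - <<'E'
from cell import manip
import cv2,json
for n in("top","side"):
    p,d=manip.camera(n); cv2.imwrite(f"pics/{n}0.png",cv2.cvtColor(p,cv2.COLOR_RGB2BGR))
    c=manip.calibration(n);print(n,c)
s=manip.read_state();print(s)
E
```

```text
pics
top {'fx': 521.1111905498935, 'fy': 521.1111905498935, 'cx': 299.1398206467914, 'cy': 230.2316019143015, 'world_from_camera': array([[ 3.50446470e-03,  9.84337006e-01, -1.76262239e-01,
         4.07165001e+02],
       [-9.99970328e-01,  4.65871129e-03,  6.13507021e-03,
         6.14044769e+01],
       [ 6.86013153e-03,  1.76235509e-01,  9.84324125e-01,
         1.02937542e+03],
       [ 0.00000000e+00,  0.00000000e+00,  0.00000000e+00,
         1.00000000e+00]])}
side {'fx': 615.1340727137622, 'fy': 615.1340727137622, 'cx': 309.67364419414076, 'cy': 253.8337776117658, 'world_from_camera': array([[-9.52830171e-01,  1.95517774e-01, -2.32136739e-01,
         3.03362987e+02],
       [-3.03493579e-01, -6.07461810e-01,  7.34085687e-01,
         9.14576301e+02],
       [ 2.51259585e-03,  7.69911001e-01,  6.38146330e-01,
         8.45142894e+02],
       [ 0.00000000e+00,  0.00000000e+00,  0.00000000e+00,
         1.00000000e+00]])}
{'clock': 0.1, 'joints': array([ 1.26239053e+00,  3.00381457e-01,  1.52150299e+00, -2.07230082e-06,
        1.32068551e+00, -6.66107754e-02]), 'qd': array([-0.00064984, -0.0004173 ,  0.00112582,  0.00086826,  0.00204176,
       -0.00059208]), 'effort': array([ 1.64318983e-03, -5.32645476e+01, -3.53285336e+01,  7.09679537e-02,
        2.35953648e-02, -5.08026960e-05]), 'eef_pos': array([131.63588063, 533.78323656, 204.96853219]), 'eef_rot': array([-3.14061738e+00, -6.30482923e-05,  2.89979811e+00]), 'wrist_force': array([-0.20001908,  0.73666677,  0.33983719]), 'moment': array([-0.06522203,  0.02838597,  0.00176508]), 'finger_gap': 93.84969538295695}
```

View pics/top0.png

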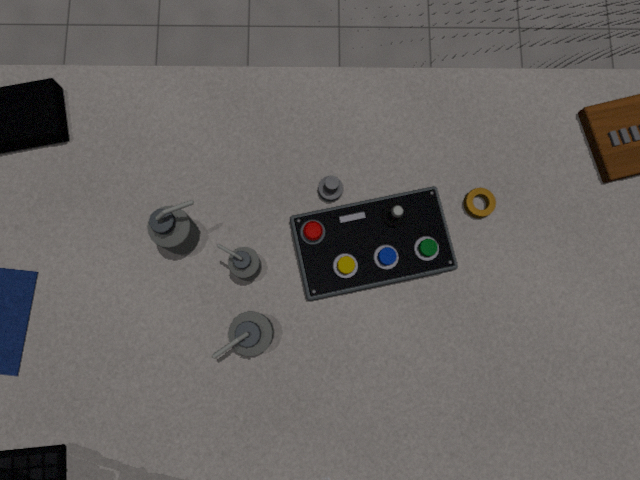

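View pics/side0.png

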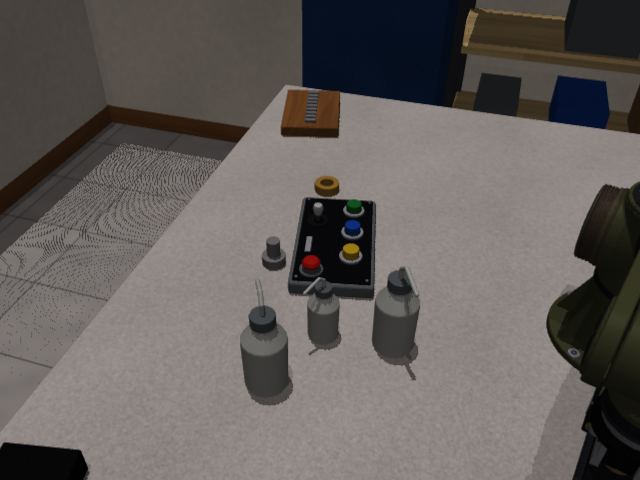

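The top view shows yellow at about (346,265), blue (387,257), green (427,248), the red stop (313,232) and the joystick (397,211). The plug is at (330,188) and the ring at (480,202). Three bottles stand at (170,228), (243,264) and (250,334), and the smallest is (243,264). The only round thing that could be mistaken for a button is the red mushroom, which is on the far row. Next I'll measure positions.

```bash
cat > h.py <<'E'
from cell import manip
import cv2,numpy as np
HSV={"blue":((100,120,60),(125,255,255)),"yellow":((18,120,80),(32,255,255)),"green":((50,100,40),(85,255,255)),"red":((0,150,60),(6,255,255))}
def blobs(n,p):
    h=cv2.cvtColor(p,cv2.COLOR_RGB2HSV);o={}
    for k,(a,b) in HSV.items():
        m=cv2.inRange(h,a,b)
        _,l,st,ce=cv2.connectedComponentsWithStats(m)
        o[k]=[(ce[i],st[i,4],l==i) for i in range(1,len(st)) if 60<st[i,4]<900]
    return o
def world(n,uv,depth=None,z=None):
    c=manip.calibration(n);T=c["world_from_camera"]
    r=np.array([(uv[0]-c["cx"])/c["fx"],-(uv[1]-c["cy"])/c["fy"],-1.])
    w=T[:3,:3]@r
    s=depth if depth is not None else (z-T[2,3])/w[2]
    return T[:3,3]+s*w
def measure():
    for n in("top","side"):
        p,d=manip.camera(n)
        for k,L in blobs(n,p).items():
            for ce,a,m in L:
                dd=d[cv2.erode(m.astype(np.uint8),np.ones((3,3)))>0];dd=dd[dd>0]
                if len(dd)==0: continue
                print(n,k,ce.round(1),a,"depth",world(n,ce,depth=np.median(dd)).round(1),"z60",world(n,ce,z=60).round(1))
    return p
E
python3 - <<'E'
from h import *
measure()
for l in("blue_top","yellow_top","green_top","stop_top","joystick_top","console","plug"):
    r=manip.look_for("top",l)[:2]
    for x in r:
        b=x["bbox"];ce=((b[0]+b[2])/2,(b[1]+b[3])/2);print(l,round(x["p"],2),np.round(b),world("top",ce,z={"joystick_top":75,"console":35}.get(l,60)).round(1))
p,_=manip.camera("top")
cv2.imwrite("pics/crop.png",cv2.cvtColor(cv2.resize(p[170:310,280:500],None,fx=3.5,fy=3.5,interpolation=2),4))
E
```

```text
top blue [387.1 255.6] 241 depth [ 533.3 -109.9   59.4] z60 [ 533.2 -109.8   60. ]
top yellow [480.5 201.5] 442 depth [ 647.4 -305.3   21.9] z60 [ 638.3 -291.4   60. ]
top yellow [345.8 264.4] 239 depth [516.4 -32.3  58.8] z60 [516.3 -32.1  60. ]
top green [428.1 246.9] 234 depth [ 550.3 -188.    58.2] z60 [ 550.  -187.6   60. ]
top red [312.6 230.1] 271 depth [580.9  29.9  61.6] z60 [581.2  29.8  60. ]
side blue [352.2 224.5] 124 depth [ 532.4 -107.8   61. ] z60 [ 532.7 -109.1   60. ]
side yellow [326.5 182.6] 178 depth [ 645.3 -300.7   24.3] z60 [ 630.4 -247.8   60. ]
side yellow [350.5 248.3] 143 depth [515.6 -30.   60.6] z60 [515.7 -30.7  60. ]
side green [353.5 203.6] 101 depth [ 549.4 -185.2   59.9] z60 [ 549.4 -185.1   60. ]
side red [310.6 261.6] 203 depth [579.1  36.5  62.5] z60 [580.   33.7  60. ]
blue_top 0.73 [331. 252. 358. 279.] [514.4 -30.   60. ]
blue_top 0.55 [380. 250. 395. 262.] [ 532.4 -110.4   60. ]
yellow_top 0.67 [337. 259. 357. 274.] [512.7 -34.3  60. ]
yellow_top 0.27 [463. 185. 495. 220.] [ 636.3 -288.2   60. ]
green_top 0.83 [419. 240. 436. 258.] [ 546.6 -186.2   60. ]
green_top 0.74 [390. 206. 405. 217.] [ 618.1 -131.9   60. ]
stop_top 0.74 [219. 244. 262. 282.] [518.5 164.3  60. ]
stop_top 0.67 [303. 219. 322. 240.] [582.9  30.1  60. ]
joystick_top 0.51 [391. 206. 404. 220.] [ 612.2 -128.7   75. ]
console 0.74 [287. 185. 457. 302.] [559.9 -85.8  35. ]
plug 0.94 [320. 176. 345. 201.] [662.1  -8.4  60. ]
```

View pics/crop.png

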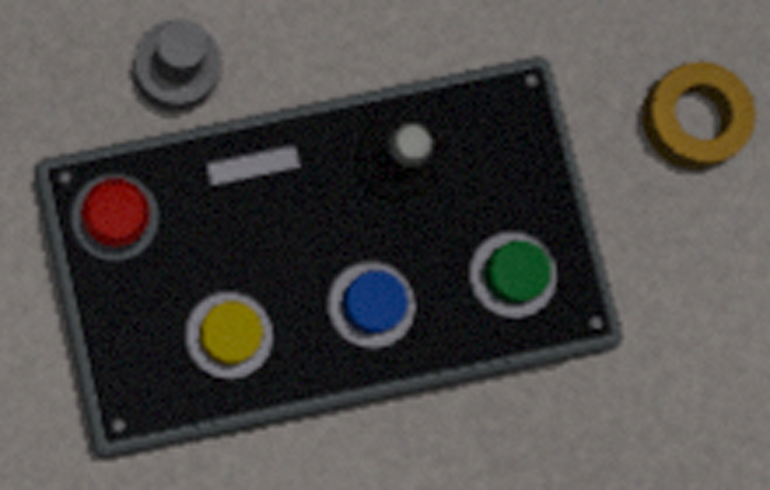

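Both cameras agree to about 2 mm. The heights come out near 60 mm and the spacing is 79.6 mm against the stated 80. The crop confirms the order from the robot's left as yellow, blue, green. A bottle stands below the direct path, so I'll rise first and shut the fingers.

```bash
python3 -m inch '{"grip":[-1,-1,-1,-1,-1,-1,-1,-1,-1,-1],"travel":[[0,0,5],[0,0,10],[2,-4,12],[5,-9,12],[8,-14,12],[11,-19,12],[14,-24,12],[17,-29,12],[20,-34,12],[20,-34,12]],"turn":[[0,0,0],[0,0,0],[0,0,0],[0,0,0],[0,0,0],[0,0,0],[0,0,0],[0,0,0],[0,0,0],[0,0,0]]}' 5
```

```text
clock: 1.85
eef_pos: [333.1, 191.3, 325.6]
eef_rot: [-3.142, 0.001, 2.894]
wrist_force: [-0.2, 0.2, -0.9]
finger_gap: 0.6
```

```bash
python3 -m inch '{"grip":[-1,-1,-1,-1,-1,-1,-1,-1,-1,-1],"travel":[[3,-5,0],[6,-10,0],[10,-15,0],[13,-20,0],[16.5,-25,0],[20,-30,0],[20,-30,-5],[20,-30,-10],[20,-30,-15],[20,-30,-20]],"turn":[[0,0,0],[0,0,0],[0,0,0],[0,0,0],[0,0,0],[0,0,0],[0,0,0],[0,0,0],[0,0,0],[0,0,0]]}'
python3 - <<'E'
from h import *
p,_=manip.camera("side")
cv2.imwrite("pics/s1.png",cv2.cvtColor(cv2.resize(p[120:340,220:480],None,fx=2.5,fy=2.5),4))
print(manip.read_state()["eef_pos"],manip.read_state()["wrist_force"])
E
```

```text
clock: 3.1
eef_pos: [533.2, -107.4, 124.1]
eef_rot: [3.141, 0.001, 2.895]
wrist_force: [0.6, -0.5, 0.5]
finger_gap: 0.6
[ 530.42789073 -106.74064423  117.60653401] [-1.07297868  0.09684192 -7.97316889]
```

View pics/s1.png

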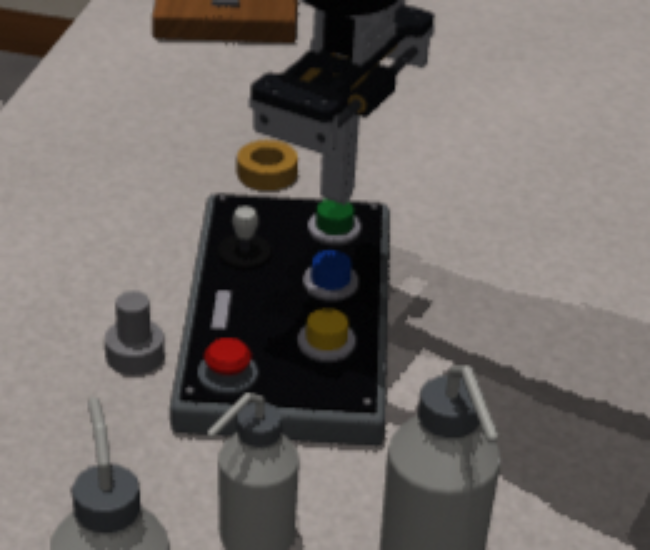

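The fingers are shut and hang at 118 mm. In this slanted view the tip appears beside green, which fits where it should be. The arm is still settling, so I'll creep down to about 70 mm and let it settle there.

```bash
python3 -m inch '{"grip":[-1,-1,-1,-1,-1,-1],"travel":[[0.2,-0.2,-1],[0.2,-0.3,-2.5],[0.2,-0.3,-4],[0.2,-0.3,-4.5],[0.2,-0.3,-4.5],[0.2,-0.3,-4.5]],"turn":[[0,0,0],[0,0,0],[0,0,0],[0,0,0],[0,0,0],[0,0,0]]}'
python3 - <<'E'
from h import *
for i in range(3):
    p,_=manip.camera("side"); s=manip.read_state();print(s["eef_pos"].round(1),s["wrist_force"].round(1))
cv2.imwrite("pics/s2.png",cv2.cvtColor(cv2.resize(p[160:300,260:420],None,fx=4,fy=4),4))
E
```

```text
clock: 3.9
eef_pos: [532.7, -109.8, 73.2]
eef_rot: [3.141, -0.007, 2.895]
wrist_force: [-0.7, 0.1, 0.1]
finger_gap: 0.2
[ 532.7 -109.8   73.2] [ 0.1 -0.2  0.4]
[ 532.7 -109.8   73.1] [-0.5 -0.2 -0.3]
[ 532.6 -109.8   73. ] [-0.3  1.   0.1]
```

View pics/s2.png

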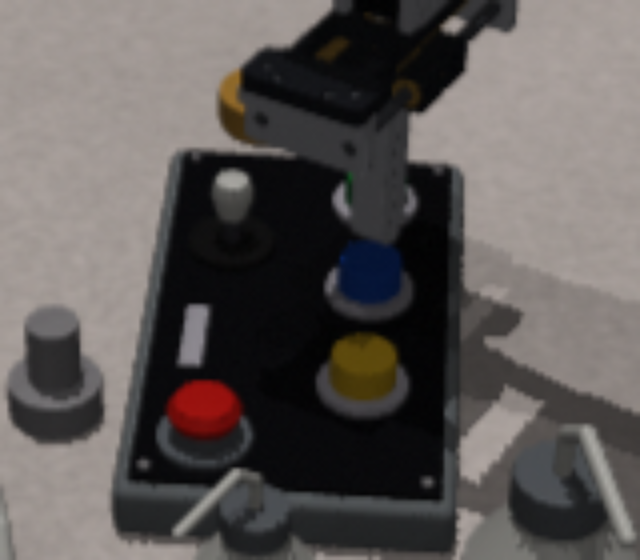

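The fingertips are directly above the blue cap at crop (375,240). The wrist force is near zero. I'll press gently with small steps.

```bash
python3 -m inch '{"grip":[-1,-1,-1,-1,-1,-1,-1,-1],"travel":[[0,0,-0.5],[0,0,-1],[0,0,-1.3],[0,0,-1.6],[0,0,-1.9],[0,0,-2.2],[0,0,-2.2],[0,0,-2.2]],"turn":[[0,0,0],[0,0,0],[0,0,0],[0,0,0],[0,0,0],[0,0,0],[0,0,0],[0,0,0]]}'
python3 - <<'E'
from h import *
for i in range(3):
    p,_=manip.camera("side"); s=manip.read_state();print(s["eef_pos"].round(1),s["wrist_force"].round(1))
E
```

```text
clock: 5.05
eef_pos: [532.6, -109.8, 51.0]
eef_rot: [3.141, -0.008, 2.895]
wrist_force: [-2.7, 0.6, 1.8]
finger_gap: 0.6
[ 532.6 -109.8   51. ] [-2.5  1.   2.3]
[ 532.6 -109.8   51. ] [-1.3  1.   2.2]
[ 532.6 -109.8   51.1] [-2.3  0.1  2.7]
```

```bash
python3 -m inch '{"grip":[-1,-1,-1,-1,-1],"travel":[[0,0,-0.1],[0,0,-0.2],[0,0,-0.3],[0,0,-0.4],[0,0,-0.4]],"turn":[[0,0,0],[0,0,0],[0,0,0],[0,0,0],[0,0,0]]}'
python3 - <<'E'
from h import *
for i in range(4):
    p,_=manip.camera("side"); s=manip.read_state();print(s["eef_pos"].round(1),s["wrist_force"].round(1))
E
```

```text
clock: 5.82
eef_pos: [532.7, -109.8, 47.3]
eef_rot: [3.141, -0.007, 2.895]
wrist_force: [-3.9, 0.7, 6.9]
finger_gap: 0.4
[ 532.7 -109.8   47.3] [-3.9  1.2  7.6]
[ 532.7 -109.8   47.3] [-4.   0.3  6.9]
[ 532.7 -109.8   47.3] [-3.9  1.2  7.2]
[ 532.7 -109.8   47.3] [-4.3  0.8  7.4]
```

7.2 N is above the steady 4 N, and the implied top is 47.3 + 2.9 ≈ 50.2 mm. So blue is at its bottom stop. I'll lift, check that it stays down, and move to yellow.

```bash
python3 -m inch '{"grip":[-1,-1,-1,-1,-1,-1,-1,-1],"travel":[[0,0,1],[0,0,3],[0,0,4.5],[-0.6,2.6,4.5],[-1.1,5.2,4.5],[-1.7,7.8,4.5],[-1.7,7.8,4.5],[-1.7,7.8,4.5]],"turn":[[0,0,0],[0,0,0],[0,0,0],[0,0,0],[0,0,0],[0,0,0],[0,0,0],[0,0,0]]}'
python3 - <<'E'
from h import *
p=measure()
s=manip.read_state();print(s["eef_pos"].round(1),s["wrist_force"].round(1))
cv2.imwrite("pics/s3.png",cv2.cvtColor(cv2.resize(p[160:300,260:420],None,fx=4,fy=4),4))
E
```

```text
clock: 7.02
eef_pos: [516.0, -32.4, 92.6]
eef_rot: [3.141, -0.007, 2.895]
wrist_force: [-0.2, 0.1, -1.4]
finger_gap: 0.4
top yellow [480.3 201.5] 448 depth [ 647.5 -305.2   21.5] z60 [ 638.3 -291.2   60. ]
top green [428.  246.9] 236 depth [ 550.3 -187.8   58.5] z60 [ 550.1 -187.4   60. ]
side yellow [323.3 180.3] 110 depth [ 656.4 -310.6   22.6] z60 [ 640.4 -254.9   60. ]
side red [310.7 261.7] 209 depth [579.   36.6  62.2] z60 [579.7  34.1  60. ]
[515.9 -32.6  92.4] [-0.3 -0.1  0.7]
```

View pics/s3.png

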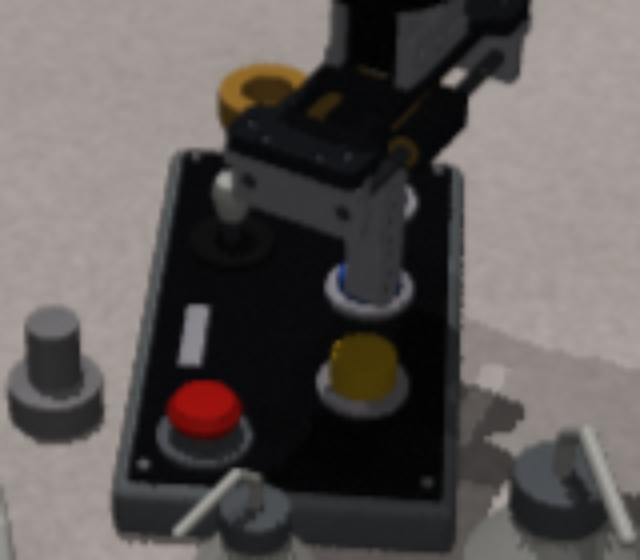

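Blue is mostly hidden behind the fingers here. Since the order matters, I'll rise for a clear look before pressing yellow.

```bash
python3 -m inch '{"grip":[-1,-1,-1,-1,-1],"travel":[[0,2,3],[0,4,6],[0,7,9],[0,7,9],[0,7,9]],"turn":[[0,0,0],[0,0,0],[0,0,0],[0,0,0],[0,0,0]]}'
python3 - <<'E'
from h import *
p=measure()
s=manip.read_state();print(s["eef_pos"].round(1),s["wrist_force"].round(1))
cv2.imwrite("pics/s4.png",cv2.cvtColor(cv2.resize(p[160:300,260:420],None,fx=4,fy=4),4))
E
```

```text
clock: 7.75
eef_pos: [515.7, 36.6, 181.4]
eef_rot: [-3.141, -0.008, 2.894]
wrist_force: [-0.1, -0.2, -0.8]
finger_gap: 0.7
top blue [386.2 256.1] 233 depth [ 533.6 -109.8   49.8] z60 [ 532.3 -108.    60. ]
top yellow [480.3 201.5] 450 depth [ 647.4 -305.1   21.5] z60 [ 638.2 -291.1   60. ]
top green [428.  246.9] 236 depth [ 550.2 -187.8   58.3] z60 [ 550.  -187.3   60. ]
side blue [351.9 228.3] 134 depth [ 532.7 -108.    50.9] z60 [530.  -96.3  60. ]
side yellow [350.4 248.2] 140 depth [515.9 -31.   59.8] z60 [515.9 -30.8  60. ]
side red [310.6 261.7] 207 depth [579.   36.6  62.5] z60 [579.8  33.8  60. ]
[515.6  36.5 181.2] [-0.  -0.2 -1. ]
```

View pics/s4.png

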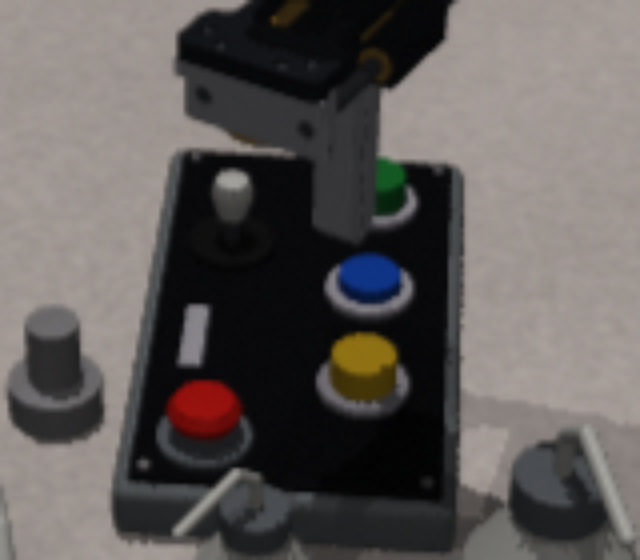

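The crop shows blue at (370,275), visibly lower than yellow at (365,362) and green. Its top measures 50 mm, so it is fully down. Yellow is next.

```bash
python3 -m inch '{"grip":[-1,-1,-1,-1,-1,-1,-1],"travel":[[0,-3,0],[0,-6.8,-3],[0,-6.8,-7],[0,-6.8,-10],[0,-6.8,-11],[0,-6.8,-11],[0,-6.8,-11]],"turn":[[0,0,0],[0,0,0],[0,0,0],[0,0,0],[0,0,0],[0,0,0],[0,0,0]]}'
```

```text
clock: 8.72
eef_pos: [516.1, -31.6, 72.3]
eef_rot: [-3.141, -0.007, 2.893]
wrist_force: [0.5, -0.3, -0.2]
finger_gap: 0.5
```

```bash
python3 -m inch '{"grip":[-1,-1,-1,-1,-1,-1,-1,-1,-1,-1],"travel":[[0,0,-0.5],[0,0,-1],[0,0,-1.3],[0,0,-1.6],[0,0,-1.9],[0,0,-2.1],[0,0,-2.3],[0,0,-2.5],[0,0,-2.5],[0,0,-2.5]],"turn":[[0,0,0],[0,0,0],[0,0,0],[0,0,0],[0,0,0],[0,0,0],[0,0,0],[0,0,0],[0,0,0],[0,0,0]]}'
python3 - <<'E'
from h import *
for i in range(3):
    p,_=manip.camera("side"); s=manip.read_state();print(s["eef_pos"].round(1),s["wrist_force"].round(1))
E
```

```text
clock: 9.98
eef_pos: [516.2, -31.6, 47.4]
eef_rot: [-3.141, -0.007, 2.893]
wrist_force: [-3.0, 1.1, 6.3]
finger_gap: 0.7
[516.2 -31.6  47.4] [-3.1  1.6  7.8]
[516.2 -31.7  47.5] [-3.4  0.4  7.4]
[516.2 -31.7  47.5] [-3.4  0.1  7.3]
```

```bash
python3 -m inch '{"grip":[-1,-1,-1,-1,-1,-1,-1,-1,-1,-1],"travel":[[0,0,1],[0,0,3],[0,0,6],[0.8,-4,6],[1.6,-8,6],[2.5,-12,6],[3.4,-15.5,6],[3.4,-15.5,6],[3.4,-15.5,6],[3.4,-15.5,6]],"turn":[[0,0,0],[0,0,0],[0,0,0],[0,0,0],[0,0,0],[0,0,0],[0,0,0],[0,0,0],[0,0,0],[0,0,0]]}'
python3 - <<'E'
from h import *
p=measure()
s=manip.read_state();print(s["eef_pos"].round(1),s["wrist_force"].round(1))
cv2.imwrite("pics/s5.png",cv2.cvtColor(cv2.resize(p[160:300,260:420],None,fx=4,fy=4),4))
E
```

```text
clock: 11.38
eef_pos: [550.1, -185.7, 107.7]
eef_rot: [-3.142, -0.007, 2.894]
wrist_force: [-0.2, -0.4, -0.8]
finger_gap: 0.6
top blue [386.2 256.2] 235 depth [ 533.4 -109.8   49.9] z60 [ 532.1 -108.    60. ]
top yellow [345.3 265. ] 233 depth [516.3 -32.   49.9] z60 [515.2 -31.1  60. ]
top red [312.4 230.4] 262 depth [580.2  30.4  61.9] z60 [580.5  30.4  60. ]
side blue [352.  228.6] 104 depth [ 532.  -106.9   51. ] z60 [529.4 -95.3  60. ]
side yellow [326.5 182.7] 199 depth [ 645.4 -300.8   24. ] z60 [ 630.4 -247.6   60. ]
side yellow [350.4 251.9] 150 depth [515.2 -29.5  51.4] z60 [512.9 -19.3  60. ]
side red [310.7 261.7] 208 depth [578.9  36.4  62.2] z60 [579.7  34.   60. ]
[ 550.2 -185.9  107.7] [-0.7 -0.4  0.8]
```

View pics/s5.png

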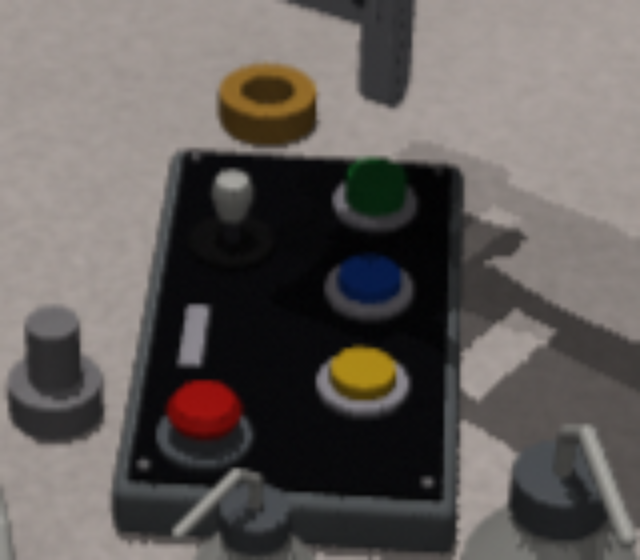

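Yellow at crop (363,372) and blue at (370,280) both sit low with tops at 50 mm. Green at (376,187) is still up. The fingers are above green, so I'll press it now.

```bash
python3 -m inch '{"grip":[-1,-1,-1,-1,-1],"travel":[[0,-0.1,-1.5],[0,-0.1,-3],[0,-0.1,-3.6],[0,-0.1,-3.6],[0,-0.1,-3.6]],"turn":[[0,0,0],[0,0,0],[0,0,0],[0,0,0],[0,0,0]]}'
```

```text
clock: 12.1
eef_pos: [550.4, -187.0, 72.0]
eef_rot: [-3.141, -0.006, 2.894]
wrist_force: [-0.3, -0.4, 0.2]
finger_gap: 0.3
```

```bash
python3 -m inch '{"grip":[-1,-1,-1,-1,-1,-1,-1,-1,-1,-1],"travel":[[0,0,-0.5],[0,0,-1],[0,0,-1.3],[0,0,-1.6],[0,0,-1.9],[0,0,-2.1],[0,0,-2.3],[0,0,-2.5],[0,0,-2.5],[0,0,-2.5]],"turn":[[0,0,0],[0,0,0],[0,0,0],[0,0,0],[0,0,0],[0,0,0],[0,0,0],[0,0,0],[0,0,0],[0,0,0]]}'
python3 - <<'E'
from h import *
for i in range(3):
    p,_=manip.camera("side"); s=manip.read_state();print(s["eef_pos"].round(1),s["wrist_force"].round(1))
E
```

```text
clock: 13.35
eef_pos: [550.4, -187.0, 47.2]
eef_rot: [-3.141, -0.006, 2.894]
wrist_force: [-4.4, 0.7, 7.4]
finger_gap: 0.1
[ 550.4 -187.    47.3] [-4.   2.4  7.2]
[ 550.5 -187.    47.2] [-3.8  2.7  7.4]
[ 550.4 -187.    47.3] [-3.6  0.9  7.1]
```

Green gives the same force and height as the other two, so it is at its stop. I'll lift clear and back toward the robot.

```bash
python3 -m inch '{"grip":[-1,-1,-1,-1,-1,-1,-1,-1,-1,-1],"travel":[[0,0,1],[0,0,3],[0,0,7],[0,0,12],[-3,0,16],[-7,0,20],[-10,0,20],[-10,0,20],[-10,0,20],[-10,0,20]],"turn":[[0,0,0],[0,0,0],[0,0,0],[0,0,0],[0,0,0],[0,0,0],[0,0,0],[0,0,0],[0,0,0],[0,0,0]]}'
python3 - <<'E'
from h import *
p=measure()
s=manip.read_state();print(s["eef_pos"].round(1),s["wrist_force"].round(1))
cv2.imwrite("pics/s6.png",cv2.cvtColor(p,4))
t,_=manip.camera("top");cv2.imwrite("pics/t6.png",cv2.cvtColor(t,4))
E
```

```text
clock: 14.75
eef_pos: [451.0, -186.9, 246.8]
eef_rot: [-3.142, -0.007, 2.894]
wrist_force: [-0.2, -0.7, 0.2]
finger_gap: 0.3
top blue [386.2 256.1] 233 depth [ 533.6 -109.9   49.6] z60 [ 532.3 -108.1   60. ]
top yellow [480.3 201.4] 451 depth [ 647.4 -304.9   21.9] z60 [ 638.3 -291.1   60. ]
top yellow [345.2 265. ] 234 depth [516.3 -32.   49.7] z60 [515.2 -31.   60. ]
top green [425.9 247.3] 198 depth [ 550.7 -185.9   50.1] z60 [ 549.3 -183.4   60. ]
top red [312.5 230.2] 269 depth [580.7  30.1  61.3] z60 [581.   30.1  60. ]
side blue [352.  228.1] 129 depth [ 532.4 -108.4   51.1] z60 [529.9 -97.   60. ]
side yellow [326.6 182.7] 185 depth [ 644.8 -299.8   24.8] z60 [ 630.2 -247.7   60. ]
side yellow [350.5 251.9] 147 depth [515.4 -30.7  50.7] z60 [512.9 -19.6  60. ]
side green [353.5 206.4] 112 depth [ 549.4 -186.    51.6] z60 [ 546.7 -174.3   60. ]
side red [310.6 261.6] 202 depth [578.9  36.8  62.9] z60 [579.9  33.6  60. ]
[ 450.8 -186.9  246.8] [-0.4 -0.6 -0.3]
```

View pics/s6.png

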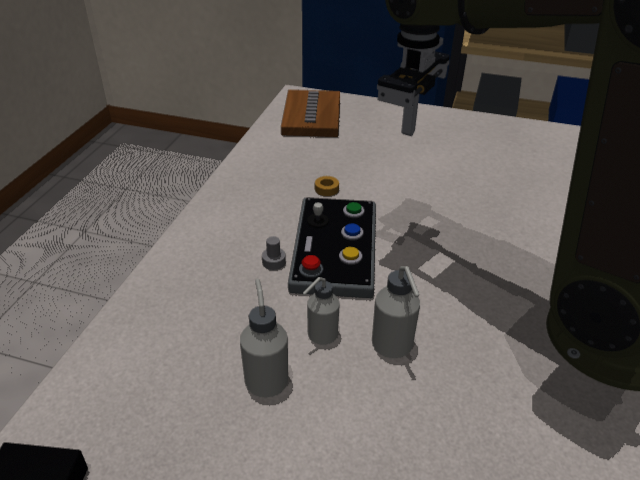

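View pics/t6.png

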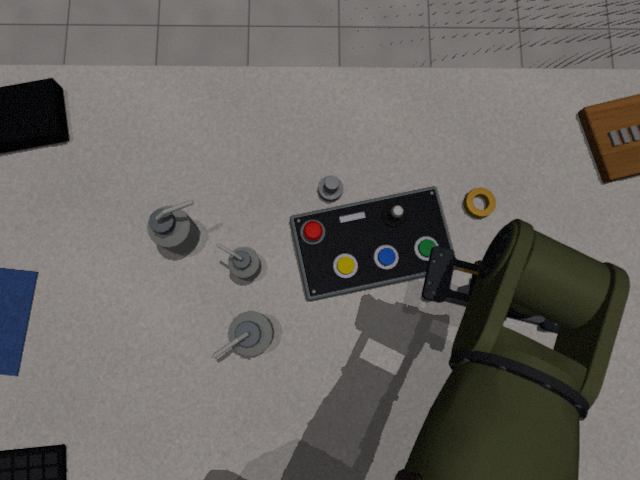

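All three caps are down at about 50 mm: side view green (354,206), blue (352,228) and yellow (350,252). The stop, joystick, plug, ring and bottles are where they were. The arm is clear at z = 247 mm, with wrist force near zero.

```bash
python3 -c "
from cell import manip
print(manip.sign_off())"
```

```text
the job is handed in; nothing more can be done
None
```

I pressed blue, then yellow, then green with the shut fingertips, each to its bottom stop with about 7 N. The job was handed in at about 15 s of the 48 s allowed.

- **Buttons:** in the last check, both cameras put all three tops at 50–52 mm, so they stayed down after release. I also saw blue down before pressing yellow, and yellow down before pressing green.
- **Everything else:** the stop mushroom still measured about 62 mm high. The joystick, plug, ring gauge and bottles looked unmoved in the final pictures.
- **Arm:** it ended about 250 mm above the table and 100 mm back toward the robot, with wrist force near zero.
- **Disagreements:**
  - The network's best hit for `blue_top` was actually the yellow button, and its best hit for `stop_top` was a wash bottle. I went by colour and depth instead.
  - A sideways force of about 4 N showed on the wrist during each press and vanished on release.

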